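Hold a bag clip open around the edge of the menu card

ROBOT

A 6-joint arm with a two-finger parallel gripper is mounted at the origin on the work surface. World frame = base frame: x ahead of the robot, y to its left, z up, the work surface at z = 0. Lengths are in m, angles in rad, forces in N, time in s.
With the tool pointing down it reaches from about 0.25 to 0.775 m from the base axis. Payload 4 kg.
Tool frame: the origin (TCP) lies on the centre line of the jaws, within the pads' length; the fingertips stand 14 mm ahead of it and the grasp point (between the pads) lies 5 mm behind it (robot.tcp_to_tips is the distance from the TCP to the fingertips, in m); z points along the fingers, y is the line along which they close (so a half turn about z gives the same grasp; the last joint's range is limited). The gripper opens to 94 mm and grips with 3 to 60 N. Pads are 16 mm wide; open, the fingers measure 119 mm over their backs; the gripper's body (75 mm by 177 mm) begins 78 mm behind the grasp point.
Start: joints at [1.116, 0.087, 1.371, -0, 1.684, -0.103], TCP at [0.19, 0.516, 0.19] pointing down, gripper open.
Joint ranges: [-3.1, 3.1], [-0.76, 2.03], [0.27, 2.55], [-1.08, 4.22], [0.17, 2.65], [-2.57, 2.57]. Speed limits (rad/s): [2.79, 2.79, 3.14, 3.14, 3.14, 3.14].

INTERFACE

Orientations are given as [roll, pitch, yaw] about the fixed x, y, z axes, in that order (R = Rz(yaw) Ry(pitch) Rx(roll)).
In Python, from bench import robot gives the robot as it stands.
- The arm moves only by the tool carry_out, never from a script. Its argument "increments" is a list of rows, each a list of 3 entries, a list of its own where there are three numbers: the closure in counts, from 0 (fully open) to 255 (shut), then the shift along the tool's x, y, z in mm, then the turn about the tool's z in degrees. In form: [[fingers, [dx, dy, dz], twist], ...]. A call has 1 to 8 rows; each row shifts and turns the commanded pose from where the row before left it, along the tool's axes as they then stand; what a row does not reach is not made up. A row lasts 1/10 s, in which the tool goes at most 50 mm and 8.59 degrees, less where a joint would pass 70% of its speed; a pose out of reach is approached as far as the arm can. A call with a gripper value outside its range is refused whole. The fingers move at their own pace and stop on an object; the grip force is fixed at half the most. Time passes only in rows, so rows that do not move let the fingers close. It gives the time, the measured TCP pose, the force, the opening and the grip force at its end, in the units of the state.
- robot.get_obs(): the state, without advancing time (a new reading comes with each control period).
- robot.snapshot(name): name is "side" or "top" or "wrist"; returns the picture (420x560x3 uint8, blue, green, red); there is no depth.
- robot.get_calibration(name): a dict with "vfov" (degrees; the focal length in pixels is half the picture's height over the tangent of half this angle, whatever the lens; pixels are square), "cx", "cy" (the principal point, pixels), "k1" (the pictures are not rectified: a ray, as slopes to the right and down, at radius r is drawn at 1 + k1 r^2 times it, then the intrinsics apply), "T" (4x4, takes a point from camera to world coordinates). Camera axes: x right, y down, z forward; pixel columns grow to the right and rows downward; lengths in m; the calibration is good to about 2 mm. A picture is of the moment at which its call begins: read the wrist's pose just before it. get_calibration takes no time and is no camera call; for the wrist camera it gives the pose at the moment of the call.
- robot.close_job(): hands the job in; it is judged then, once.
The state is a dict: "time": time; "joint_positions": joint angles; "qvel": joint speeds; "joint_torque": joint torques, N m; "tool_pos": TCP position; "ee_rot": TCP orientation; "wrist_force": force on the tool from outside, world axes, zero at the start; "wrist_torque": the same for the moment, N m; "width": finger opening in m; "finger_force": force on a finger pad.
Only numpy, scipy, OpenCV 4.12 (cv2) and the standard library are available. Lean on these libraries where they do the work, as an engineer would, in place of code of your own. Each camera call takes 0.05 s, during which the arm holds its last target. There are 200 camera calls.

TASK

Somebody left the water bottle standing against the yellow-banded side edge of the menu card: put it upright on the green serving tray. Then pick up the orange bag clip by its handles, squeeze it wide open against its spring, and hold it gaping around that yellow-banded edge about half-way up the card, one jaw on each side and neither touching the card, so that I can tuck the order slips in. Finish while holding it like that (do not let go or let it bite), leave the card where it stands and do not disturb the other things on the table.

Things in the scene. Friction and masses are not known exactly. Their poses are not given: they have to be found in the camera images.
- bottle: Full water bottle, upright, loose, about 0.4 kg: body 62 mm across up to 128 mm, then narrowing to a 27 mm neck and a blue cap, 205 mm high in all. Origin at the centre of its underside, z up. It starts in front of the card's yellow-banded edge. Lift it by the cap from above (lower down, the gripper's body would meet the cap).
- bottle_cap (a point): Centre of the bottle's blue cap (31 mm diameter, 25 mm tall, from 180 to 205 mm above the underside); this point is 193 mm above the underside.
- tray: Green serving tray fixed on the table, 200 mm (its x) by 300 mm (its y); origin at the centre of its underside. Floor 4 mm above the table, rim 16 mm high and 6 mm thick. A green tumbler stands on its +y half; the middle of its -y half (y about -60 mm) is free, and the bottle fits there.
- clip: Loose orange spring bag clip (66 g) lying on its side, 106 mm long, 26 mm high. Origin on the pivot axis at the underside; z the pivot axis (up), +x to the jaws (tips at +46 mm), -x to the two handles (ends at -61 mm). Squeezing the handles spreads the jaws; let go, they snap shut. Both legs move alike about the x-z plane. The throat between the jaws is free for 35 mm back from the tips.
- clip_grip (a point): Where to squeeze, fingers closing along the clip's y: midway between the handles, 42 mm behind the pivot, at half height (13 mm). The handles splay: 54 mm wide outside here, 65 mm at the ends. It takes 5 N a finger to start and 9 N fully spread, when they are about parallel, 18 mm wide outside, and meet a stop: a firm grip of 20 to 40 N does no harm.
- jaw_left (a joint): Angle by which the clip's left leg (+y side) is spread from closed: 0 closed, 0.38 rad fully spread. At 0.38 the jaw tips gape 34 mm, at 0.25 22 mm.
- jaw_right (a joint): The same for the right leg (-y side); it always follows the left leg.
- tip_left (a point): Inner face of the left jaw's tip (black rubber pad) at half the clip's height; 46 mm ahead of the pivot when closed, 42 mm when fully spread. The jaw outside it is about 8 mm thick.
- tip_right (a point): Inner face of the right jaw's tip, likewise.
- stand: White menu card, a stiff board 210 mm long, 3 mm thick, in the slot of a loose wooden block 120 x 60 x 30 mm high (0.8 kg in all). Origin at the centre of the block's underside, x along the card, y square to its faces, z up. The board spans x -105 to +105 mm, z 12 to 160 mm, overhanging the block by 45 mm. A 22 mm yellow band on both faces marks the upright edge at x = -105 mm.
- card_edge (a point): Middle of the card's yellow-banded upright edge: 86 mm above the table (half-way up the board), at stand x = -105 mm. The clip comes to it along the stand's +x (or from above), lying level, its own x along the stand's x.
- tumbler: Green plastic tumbler, 72 mm across, 95 mm high, on the tray's +y half; origin under its centre. Leave it alone.
- tub_a: White and blue margarine tub, open, 125 mm square (rim 132), 100 mm high, origin under its centre. Leave it alone.
- tub_b: Second margarine tub, the same size. Leave it alone.
- tub_lid: Blue tub lid lying flat, 132 mm square, 9 mm high, origin under its centre. Leave it alone.
- knife: Table knife with black handle lying along its x, 215 mm long, 19 mm wide, 10 mm high, origin near its middle. Leave it alone.
- bread: Stack of bread slices, about 130 by 115 mm, 72 mm high, origin under its centre. Leave it alone.
Not all that is in view belongs to the job. Of the things that look like the clip, the middle-sized one is meant. Of the things that look like the bottle, take the one that is nearest to the robot's base at the start.

How it is judged:
By the outcome, as a careful person would: the job done as asked, in the order asked, and still so for the second after the job is handed in, while the arm keeps its last pose, push and grip.
It also fails if it takes over 51 s, if anything falls off the work surface, if the arm or the gripper's body presses on something with over 40 N, if the wrist force passes 120 N, or if a joint passes its speed limit or range.

## Working session

There is one attempt and no reset: what is moved stays moved. The work goes in short steps, Python scripts to look and compute and a tool call to move; the robot and the scene stay as the last step left them, time stands still between calls to the robot, and variables do not carry over. Pictures are saved under pics/ and viewed, at most 10 in all, crops included, and the job is handed in when it is done.

Besides the shell and the picture viewer there is one more tool, called after ">>>" in YAML: its name, and indented under it one key for each argument. carry_out: Moves the arm, as the interface text tells. Its arguments: {"type":"object","properties":{"increments":{"type":"array","items":{"type":"array"}}},"required":["increments"]}

```bash
mkdir -p pics
cat > h.py <<'E'
import numpy as np, cv2
from bench import robot
def ray(c,u,v):
    f=210/np.tan(np.radians(c["vfov"])/2)
    K=np.array([[f,0,c["cx"]],[0,f,c["cy"]],[0,0,1.]])
    p=cv2.undistortPoints(np.array([[[u,v]]],float),K,np.array([c["k1"],0,0,0.]) )[0,0]
    T=np.array(c["T"]); return T[:3,3],T[:3,:3]@np.array([p[0],p[1],1])
def onz(c,u,v,z):
    o,d=ray(c,u,v); return o+d*(z-o[2])/d[2]
def proj(c,P):
    f=210/np.tan(np.radians(c["vfov"])/2); T=np.array(c["T"])
    q=T[:3,:3].T@(np.array(P)-T[:3,3]); s=q[:2]/q[2]; r=s@s
    return s*(1+c["k1"]*r)*f+[c["cx"],c["cy"]]
def tri(c1,p1,c2,p2):
    o1,d1=ray(c1,*p1);o2,d2=ray(c2,*p2)
    A=np.stack([d1,-d2],1); t=np.linalg.lstsq(A,o2-o1,rcond=None)[0]
    a,b=o1+t[0]*d1,o2+t[1]*d2; return (a+b)/2,np.linalg.norm(a-b)
E
python3 - <<'E'
from h import *
for n in("top","side"):
    im=robot.snapshot(n); cv2.imwrite(f"pics/{n}0.png",im)
    c=robot.get_calibration(n); print(n,c["vfov"],c["cx"],c["cy"],c["k1"],np.round(c["T"],3).tolist())
o=robot.get_obs(); print(o)
E
```

```text
top 46.044096638962166 278.70577258055187 210.59486860318626 -0.13811647938514818 [[0.005, -0.991, 0.131, 0.357], [-1.0, -0.007, -0.01, -0.003], [0.011, -0.131, -0.991, 1.563], [0.0, 0.0, 0.0, 1.0]]
side 45.00126685754175 277.28788467273023 217.36705945499114 0.06314542647429836 [[0.791, -0.412, 0.453, -0.06], [-0.612, -0.551, 0.567, -0.785], [0.016, -0.726, -0.688, 1.097], [0.0, 0.0, 0.0, 1.0]]
{'time': 0.1, 'joint_positions': array([ 1.11589776e+00,  8.78457331e-02,  1.37211132e+00,  1.36526254e-05,
        1.68361061e+00, -1.03123189e-01]), 'qvel': array([ 0.00026879, -0.00212397, -0.00090015,  0.00043331,  0.00036641,
        0.00108669]), 'joint_torque': array([ 1.77782589e-03, -3.41251767e+01, -3.03301656e+01,  7.18495483e-02,
        3.03878495e-02, -8.36502340e-05]), 'tool_pos': array([0.189286  , 0.51583179, 0.18933643]), 'ee_rot': array([-3.13962953e+00, -2.16805798e-04,  2.78981859e+00]), 'wrist_force': array([0.099658  , 0.11490998, 0.18321211]), 'wrist_torque': array([-0.02189744,  0.02405861,  0.03816297]), 'finger_force': 0.0, 'width': 0.09379019730703761}
```

View pics/top0.png

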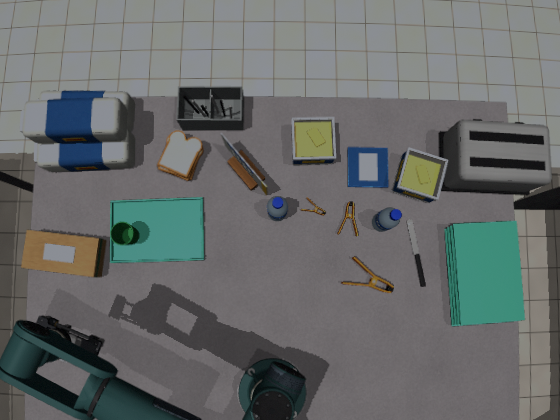

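View pics/side0.png

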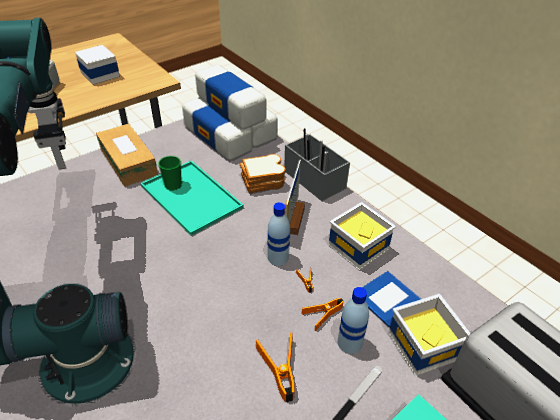

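Top view: the bottles are at (277,207) and (390,218). The left one is nearer the base (~(272,390)) and stands before the card edge, so I'll take that one. The clips are at (313,207) small, (350,217) middle and (370,275) large, so the one at (350,217) is meant. I'll confirm both in an enlarged crop.

Run:
```python
from h import *
im=cv2.imread("pics/top0.png"); cr=im[125:295,210:410]; cv2.imwrite("pics/crop0.png",cv2.resize(cr,None,fx=3.5,fy=3.5,interpolation=cv2.INTER_CUBIC))
ct,cs=robot.get_calibration("top"),robot.get_calibration("side")
hs=cv2.cvtColor(im,cv2.COLOR_BGR2HSV); si=cv2.imread("pics/side0.png"); h2=cv2.cvtColor(si,cv2.COLOR_BGR2HSV)
def blobs(h,lo,hi,mn):
    n,l,s,ce=cv2.connectedComponentsWithStats(cv2.inRange(h,lo,hi)); 
    return [(s[i,:].tolist(),np.round(ce[i],1).tolist()) for i in range(1,n) if s[i,4]>=mn]
print("cap top",blobs(hs,(112,200,60),(128,255,255),30)); print("cap side",blobs(h2,(112,200,60),(128,255,255),30))
print("orange top",blobs(hs,(10,170,120),(22,255,255),30)); print("orange side",blobs(h2,(10,170,120),(22,255,255),30))
print("tray top",blobs(hs,(75,100,80),(90,255,255),1500));print("yellow", blobs(hs,(23,120,100),(33,255,255),8))
```

```text
cap top [([274, 198, 9, 11, 53], [278.2, 202.0]), ([390, 210, 11, 10, 82], [395.4, 214.3])]
cap side [([274, 203, 11, 13, 121], [278.6, 208.9]), ([352, 287, 15, 17, 197], [359.1, 295.0])]
orange top [([354, 257, 39, 30, 68], [371.4, 272.5]), ([366, 281, 25, 12, 43], [376.3, 286.9])]
orange side [([240, 159, 36, 28, 142], [250.3, 173.9]), ([336, 237, 18, 18, 83], [344.2, 245.7]), ([368, 245, 16, 12, 34], [373.6, 250.8]), ([296, 269, 17, 19, 65], [304.6, 279.3]), ([302, 298, 41, 32, 348], [323.0, 309.6]), ([256, 333, 38, 68, 540], [278.3, 366.8]), ([430, 354, 15, 9, 47], [436.6, 358.2])]
tray top [([110, 197, 94, 66, 5243], [159.9, 229.5]), ([445, 221, 80, 105, 7190], [484.5, 272.7])]
yellow [([329, 123, 2, 5, 8], [329.4, 125.1]), ([295, 125, 1, 16, 16], [295.0, 132.5]), ([307, 132, 19, 15, 35], [315.1, 140.7]), ([330, 134, 2, 14, 21], [330.4, 141.3]), ([296, 142, 1, 15, 15], [296.0, 149.0]), ([429, 164, 11, 31, 122], [434.2, 179.2]), ([416, 166, 13, 18, 47], [419.7, 176.9])]
```

View pics/crop0.png

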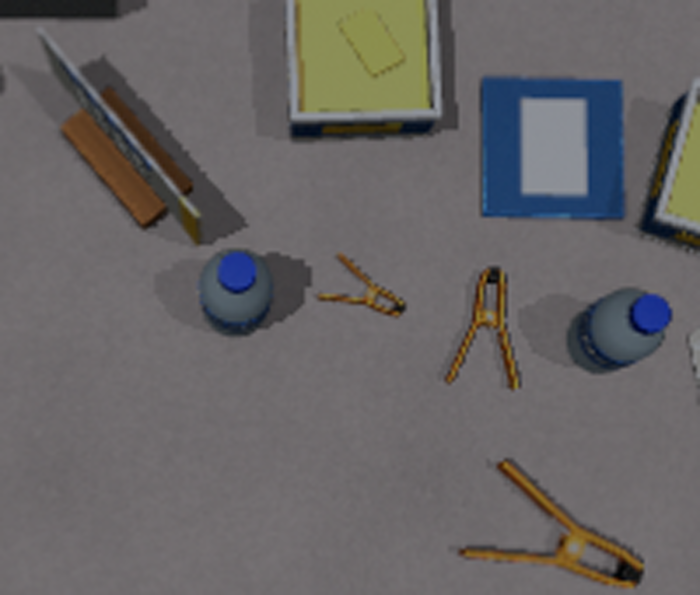

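The crop shows the near bottle in front of the card's yellow edge (crop (198,225)). The middle clip has its pivot at crop (486,316), tips at (493,270), and handle ends at (449,380) and (515,387).

Run:
```python
from h import *
ct,cs=robot.get_calibration("top"),robot.get_calibration("side")
r=lambda x:np.round(x,4)
print("cap",[r(a) for a in tri(ct,(278.2,202),cs,(278.6,208.9))],"cap plane",r(onz(ct,278.2,202,.2)))
f=lambda x,y:(210+x/3.5,125+y/3.5)
print("crop→px half-pixel ok")
for n,p,z in[("piv",(486,316),.026),("tip",(493,270),.024),("h1",(449,380),.024),("h2",(515,387),.024),("edgetop",(198,209),.16),("edgebot",(198,242),.012),("farTop",(42,32),.16),("large1",(635,580),.024),("blk c1",(63,128),.03),("blk c2",(150,222),.03),("small piv",(372,296),.02)]:
    print(n,r(onz(ct,*f(*p),z)))
im=cv2.imread("pics/top0.png"); hs=cv2.cvtColor(im,cv2.COLOR_BGR2HSV)
m=cv2.inRange(hs,(75,80,60),(92,255,255)); cc=max([c for c in cv2.findContours(m,0,2)[0] if c[:,0,0].max()<300],key=cv2.contourArea)
b=cv2.boxPoints(cv2.minAreaRect(cc)); print("tray",[r(onz(ct,*q,.012)) for q in b]); 
for q in [(123,234)]: print("tumbler",r(onz(ct,*q,.08)))
print(r(onz(ct,166,232,.0)))
```

```text
cap [array([ 0.5617, -0.0146,  0.1906]), np.float64(0.0035)] cap plane [ 0.5618 -0.0154  0.2   ]
crop→px half-pixel ok
piv [ 0.5473 -0.2396  0.026 ]
tip [ 0.5895 -0.2469  0.024 ]
h1 [ 0.4896 -0.2059  0.024 ]
h2 [ 0.4836 -0.2654  0.024 ]
edgetop [0.618  0.0181 0.16  ]
edgebot [0.615 0.02  0.012]
farTop [0.7682 0.1504 0.16  ]
large1 [ 0.3114 -0.3716  0.024 ]
blk c1 [0.7161 0.1432 0.03  ]
blk c2 [0.63   0.0631 0.03  ]
small piv [ 0.5655 -0.1374  0.02  ]
tray [array([0.5947, 0.5304, 0.012 ]), array([0.6056, 0.2243, 0.012 ]), array([0.4058, 0.2134, 0.012 ]), array([0.3929, 0.5147, 0.012 ])]
tumbler [0.4784 0.4551 0.08  ]
[0.4928 0.34   0.    ]
```

>>> carry_out:
  increments:
    - [0,[0,0,-45],0]
    - [0,[0,0,-45],0]
    - [0,[-38,-26.5,0],0]
    - [0,[-38,-26.5,0],0]
    - [0,[-38,-26.5,0],0]
    - [0,[-38,-26.5,0],0]
    - [0,[-38,-26.5,0],0]
    - [0,[-38,-26.5,0],0]

```text
time: 0.9
tool_pos: [0.3493, 0.2868, 0.28]
ee_rot: [-3.141, -0.0, 2.79]
wrist_force: [1.3, -0.5, 0.8]
width: 0.0941
finger_force: 0.0
```

>>> carry_out:
  increments:
    - [0,[-38,-26.5,0],0]
    - [0,[-38,-26.5,0],0]
    - [0,[-38,-26.5,0],0]
    - [0,[-38,-26.5,0],0]
    - [0,[-38,-26.5,0],0]
    - [0,[0,0,0],8]
    - [0,[0,0,0],8]
    - [0,[0,0,0],8]

```text
time: 1.7
tool_pos: [0.4815, 0.0979, 0.2796]
ee_rot: [-3.14, -0.001, 2.364]
wrist_force: [-0.5, 0.0, -0.5]
width: 0.0943
finger_force: 0.0
```

>>> carry_out:
  increments:
    - [0,[0,0,0],8]
    - [0,[0,0,0],8]
    - [0,[0,0,0],8]
    - [0,[0,0,0],8]
    - [0,[0,0,0],8]
    - [0,[0,0,0],8]
    - [0,[0,0,0],8]
    - [0,[0,0,0],8]

```text
time: 2.5
tool_pos: [0.4812, 0.0986, 0.2798]
ee_rot: [-3.14, 0.0, 1.248]
wrist_force: [-0.1, -0.3, -0.5]
width: 0.094
finger_force: 0.0
```

>>> carry_out:
  increments:
    - [0,[0,0,0],8]
    - [0,[0,0,0],8]
    - [0,[0,0,0],8]
    - [0,[0,0,0],6]
    - [0,[0,0,0],0]
    - [0,[0,0,0],0]

```text
time: 3.1
tool_pos: [0.4813, 0.0986, 0.28]
ee_rot: [-3.141, 0.001, 0.733]
wrist_force: [0.1, -0.1, -0.8]
width: 0.0937
finger_force: 0.0
```

```bash
cat >> h.py <<'E'
def totool(d,yaw): # world delta -> tool (tool pointing down), mm
    c,s=np.cos(yaw),np.sin(yaw); return np.round(1000*np.array([c*d[0]+s*d[1],s*d[0]-c*d[1],-d[2]]),1)
E
python3 - <<'E'
from h import *
o=robot.get_obs(); c=robot.get_calibration("wrist"); im=robot.snapshot("wrist"); cv2.imwrite("pics/w1.png",im)
print(o["tool_pos"],o["ee_rot"],np.round(c["T"],3).tolist())
ct=robot.get_calibration("top")
h=cv2.cvtColor(im,cv2.COLOR_BGR2HSV); m=cv2.inRange(h,(112,180,50),(128,255,255))
n,l,s,ce=cv2.connectedComponentsWithStats(m)
for i in range(1,n):
    if s[i,4]>100: print(s[i],ce[i],onz(c,*ce[i],.205))
for z in(.205,):
  print(totool(np.array([.562,-.015,.188])-o["tool_pos"],o["ee_rot"][2]))
E
```

```text
[0.48132117 0.09862789 0.27998272] [-3.14105879e+00  5.41328801e-04  7.32514716e-01] [[0.67, -0.711, -0.213, 0.544], [-0.743, -0.642, -0.191, 0.154], [-0.001, 0.287, -0.958, 0.474], [0.0, 0.0, 0.0, 1.0]]
[404 212  32  33 695] [419.71798561 228.77697842] [ 0.56334946 -0.00879117  0.205     ]
[-16.  138.4  92. ]
```

View pics/w1.png

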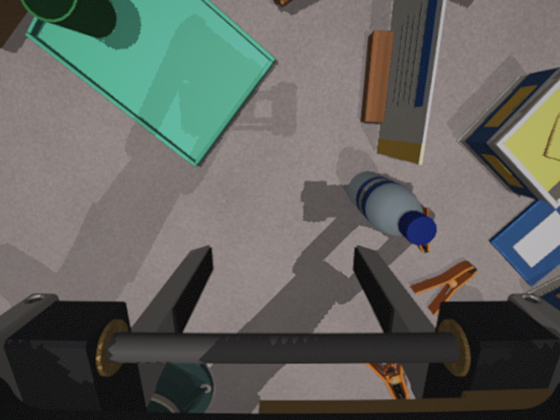

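Wrist view: cap at (420,229), card yellow edge at (378–424,140–163), and the card lies along tool x, so its yaw is about 42°. The middle clip is at (440,285). I'll move over the bottle.

>>> carry_out:
  increments:
    - [0,[-3,34,0],0]
    - [0,[-3,34,0],0]
    - [0,[-3,34,0],0]
    - [0,[-4,34,0],0]
    - [0,[0,0,20],0]
    - [0,[0,0,20],0]
    - [0,[0,0,0],0]
    - [0,[0,0,0],0]

```text
time: 3.95
tool_pos: [0.5623, -0.0113, 0.2403]
ee_rot: [-3.141, 0.001, 0.731]
wrist_force: [0.6, -0.1, 0.7]
width: 0.0938
finger_force: 0.0
```

Run:
```python
from h import *
o=robot.get_obs(); c=robot.get_calibration("wrist"); im=robot.snapshot("wrist"); cv2.imwrite("pics/w2.png",im)
h=cv2.cvtColor(im,cv2.COLOR_BGR2HSV); m=cv2.inRange(h,(112,180,50),(128,255,255))
n,l,s,ce=cv2.connectedComponentsWithStats(m)
for i in range(1,n):
    if s[i,4]>100:
        print(s[i],ce[i]); p=onz(c,*ce[i],.2); p[2]=.188
        print(p,totool(p-o["tool_pos"],o["ee_rot"][2]))
```

```text
[267 210  34  38 918] [283.0664488  229.53485839]
[ 0.56325444 -0.01148904  0.188     ] [ 0.5  0.8 52.3]
```

View pics/w2.png

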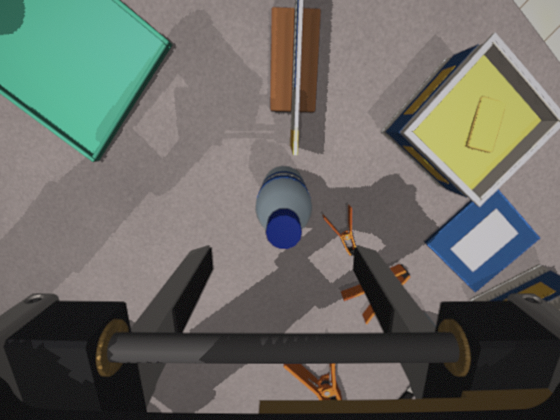

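The cap (283,229) is centred between the fingers, and the card appears edge-on at (295,150). I'll descend and grip.

>>> carry_out:
  increments:
    - [0,[0,1,26],0]
    - [0,[0,0,26],0]
    - [255,[0,0,0],0]
    - [255,[0,0,0],0]
    - [255,[0,0,0],0]
    - [255,[0,0,0],0]
    - [255,[0,0,0],0]
    - [255,[0,0,0],0]

```text
time: 4.8
tool_pos: [0.5635, -0.0121, 0.1892]
ee_rot: [3.141, -0.001, 0.73]
wrist_force: [0.2, -0.2, 0.1]
width: 0.0496
finger_force: 0.0
```

>>> carry_out:
  increments:
    - [255,[0,0,0],0]
    - [255,[0,0,0],0]
    - [255,[0,0,0],0]
    - [255,[0,0,0],0]
    - [255,[0,0,0],0]

```text
time: 5.3
tool_pos: [0.5631, -0.012, 0.1884]
ee_rot: [-3.141, -0.0, 0.73]
wrist_force: [-0.6, 0.3, 0.9]
width: 0.0285
finger_force: 30.0
```

>>> carry_out:
  increments:
    - [255,[0,0,-10],0]
    - [255,[0,0,-20],0]
    - [255,[0,0,-25],0]
    - [255,[0,0,0],0]

```text
time: 5.7
tool_pos: [0.5649, -0.0124, 0.2475]
ee_rot: [3.136, -0.005, 0.73]
wrist_force: [0.5, 0.6, -1.8]
width: 0.0283
finger_force: 30.0
```

Run:
```python
from h import *
o=robot.get_obs(); print(o["wrist_force"],o["wrist_torque"],o["tool_pos"])
w=robot.snapshot("wrist"); s=robot.snapshot("side")
cv2.imwrite("pics/w3.png",np.hstack([cv2.resize(w[150:420,130:430],(400,360)),cv2.resize(s[130:310,200:400],(400,360))]))
```

```text
[ 0.46412327  0.55412669 -1.78671493] [-0.08792613  0.0575421  -0.00090949] [ 0.56491064 -0.0123927   0.24752332]
```

View pics/w3.png

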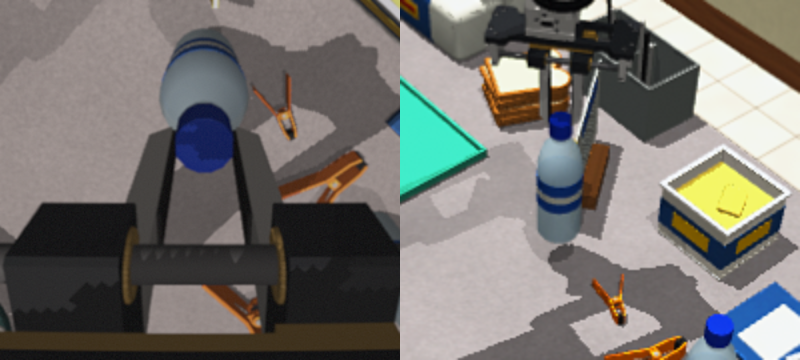

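The side view shows the bottle hanging upright and clear of the table. The wrist view shows the cap held between the pads. I'll carry it to the tray.

>>> carry_out:
  increments:
    - [255,[0,-20,0],0]
    - [255,[10,-30,0],0]
    - [255,[22,-35,0],0]
    - [255,[22,-35,0],0]
    - [255,[22,-35,0],0]
    - [255,[22,-35,0],0]
    - [255,[22,-35,0],0]
    - [255,[22,-35,0],0]

```text
time: 6.6
tool_pos: [0.4941, 0.2775, 0.2409]
ee_rot: [-3.14, 0.004, 0.73]
wrist_force: [-0.2, 0.2, -2.8]
width: 0.0282
finger_force: 30.0
```

>>> carry_out:
  increments:
    - [255,[12,-15,0],0]
    - [255,[4,-8,0],0]
    - [255,[0,0,20],0]
    - [255,[0,0,15],0]
    - [255,[0,0,8],0]
    - [255,[0,0,4],0]
    - [255,[0,0,0],0]
    - [255,[0,0,0],0]

```text
time: 7.4
tool_pos: [0.4926, 0.3039, 0.1971]
ee_rot: [3.141, -0.001, 0.73]
wrist_force: [0.5, 0.2, -4.2]
width: 0.0282
finger_force: 30.0
```

Run:
```python
from h import *
o=robot.get_obs(); print(o["wrist_force"],o["tool_pos"],o["ee_rot"])
w=robot.snapshot("top"); s=robot.snapshot("side")
cv2.imwrite("pics/w4.png",np.hstack([cv2.resize(w[130:310,80:280],(400,360)),cv2.resize(s[80:260,100:300],(400,360))]))
```

```text
[ 0.54836389  0.21965221 -4.15555348] [0.49255867 0.30390663 0.19709761] [ 3.14126459e+00 -1.22183726e-03  7.29654429e-01]
```

View pics/w4.png

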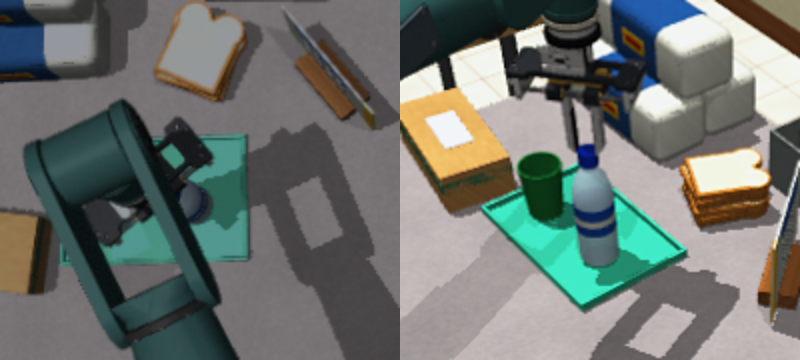

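The bottle hangs just above the tray's free half, clear of the tumbler. I'll set it down.

>>> carry_out:
  increments:
    - [255,[0,0,2],0]
    - [255,[0,0,2],0]
    - [255,[0,0,1.5],0]
    - [255,[0,0,0],0]
    - [255,[0,0,0],0]

```text
time: 8.0
tool_pos: [0.4925, 0.3046, 0.1923]
ee_rot: [3.141, -0.002, 0.731]
wrist_force: [-0.3, 0.3, 3.6]
width: 0.0283
finger_force: 30.0
```

>>> carry_out:
  increments:
    - [0,[0,0,0],0]
    - [0,[0,0,0],0]
    - [0,[0,0,0],0]
    - [0,[0,0,0],0]
    - [0,[0,0,-20],0]
    - [0,[0,0,-40],0]
    - [0,[0,0,-48],0]
    - [0,[0,0,0],0]

```text
time: 8.8
tool_pos: [0.4943, 0.3051, 0.3073]
ee_rot: [3.138, -0.014, 0.73]
wrist_force: [0.9, -0.0, 0.4]
width: 0.0888
finger_force: 0.0
```

>>> carry_out:
  increments:
    - [0,[-27,31,0],0]
    - [0,[-27,31,0],0]
    - [0,[-27,31,0],0]
    - [0,[-27,31,0],0]
    - [0,[-27,31,0],0]
    - [0,[-27,31,0],0]
    - [0,[-27,31,0],0]
    - [0,[-27,31,0],0]

```text
time: 9.6
tool_pos: [0.4962, -0.0264, 0.2982]
ee_rot: [-3.141, 0.0, 0.73]
wrist_force: [0.2, -0.9, 0.2]
width: 0.0939
finger_force: 0.0
```

>>> carry_out:
  increments:
    - [0,[-27,31,0],0]
    - [0,[-27,31,0],0]
    - [0,[-27,31,0],0]
    - [0,[-27,31,0],0]
    - [0,[-27,31,0],0]
    - [0,[0,0,0],8]
    - [0,[0,0,0],8]
    - [0,[0,0,0],8]

```text
time: 10.4
tool_pos: [0.4992, -0.2309, 0.2977]
ee_rot: [-3.14, 0.001, 0.304]
wrist_force: [-0.2, -0.2, -0.1]
width: 0.0944
finger_force: 0.0
```

>>> carry_out:
  increments:
    - [0,[0,0,20],8]
    - [0,[0,0,30],8]
    - [0,[0,0,30],8]
    - [0,[0,0,0],0]
    - [0,[0,0,0],0]

```text
time: 10.9
tool_pos: [0.4991, -0.2301, 0.2184]
ee_rot: [-3.141, 0.002, -0.105]
wrist_force: [0.9, 0.7, 0.8]
width: 0.0939
finger_force: 0.0
```

Run:
```python
from h import *
o=robot.get_obs(); c=robot.get_calibration("wrist"); im=robot.snapshot("wrist"); cv2.imwrite("pics/w5.png",im)
print(o["tool_pos"],o["ee_rot"],o["width"])
for n,p in[("mid",(.4866,-.2357,.024)),("tip",(.5895,-.2469,.024)),("piv",(.5473,-.2396,.026))]: print(n,proj(c,p))
s=robot.snapshot("side");t=robot.snapshot("top"); cv2.imwrite("pics/s5.png",s); cv2.imwrite("pics/t5.png",t)
```

```text
[ 0.49913392 -0.23006427  0.21838926] [-3.14082726e+00  1.54032459e-03 -1.04556607e-01] 0.09388625813749744
mid [287.71745124 200.28691465]
tip [288.52877854 120.96749657]
piv [286.1385609  155.25785619]
```

View pics/w5.png

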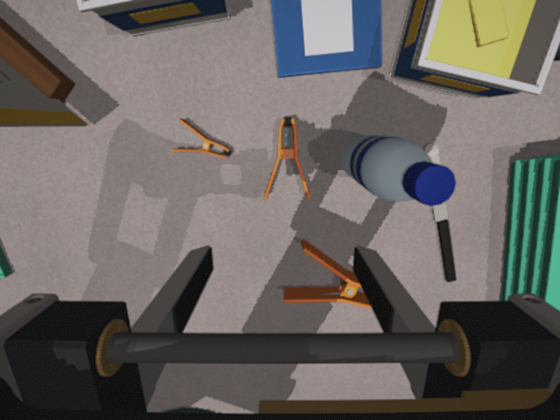

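The clip points along image-up with its pivot at (286,155), tips at (287,119) and handle ends at (266,197) and (309,196). The second bottle, with its cap at (430,183), stands close on the right, so I'll check the gripper body's clearance before descending.

Run:
```python
from h import *
ct,cs=robot.get_calibration("top"),robot.get_calibration("side"); c=robot.get_calibration("wrist"); o=robot.get_obs()
R=lambda p:np.round(p,4)
b2=tri(ct,(395.4,214.3),cs,(359.1,295.0)); print("b2 cap",R(b2[0]),b2[1], "wrist",R(onz(c,430,183,.2)))
P={n:onz(c,*p,z) for n,p,z in[("h1",(266,197),.024),("h2",(309,196),.024),("tip",(287,119),.024),("piv",(286.5,155),.026)]}
for k in P: print(k,R(P[k]))
mid=(P["h1"]+P["h2"])/2; d=P["tip"]-mid; yaw=np.arctan2(d[1],d[0]); print("yaw",np.degrees(yaw),np.linalg.norm(d), np.linalg.norm(P["h1"]-P["h2"]))
u=np.array([np.cos(yaw),np.sin(yaw),0])
for k in (42,48,52):
  g=mid+u*(.061-k/1000); r=b2[0]-g; print(k,"grip",R(g),"b2 rel (x,y)",R(r[:2]@u[:2]),R(u[0]*r[1]-u[1]*r[0]), totool(g-o["tool_pos"],o["ee_rot"][2]))
# red/orange contours of clip in top with other clips: large clip
```

```text
b2 cap [ 0.5303 -0.347   0.1902] 0.0010050684913680454 wrist [ 0.5331 -0.3458  0.2   ]
h1 [ 0.4959 -0.2078  0.024 ]
h2 [ 0.4911 -0.2666  0.024 ]
tip [ 0.5944 -0.2467  0.024 ]
piv [ 0.5496 -0.2415  0.026 ]
yaw -5.379574515824198 0.10134208106124241 0.05893249723163799
42 grip [ 0.5124 -0.239   0.024 ] b2 rel (x,y) 0.0279 -0.1059 [ 12.8   6.9 197.2]
48 grip [ 0.5065 -0.2384  0.024 ] b2 rel (x,y) 0.0339 -0.1059 [  6.8   6.9 197.2]
52 grip [ 0.5025 -0.238   0.024 ] b2 rel (x,y) 0.0379 -0.1059 [  2.8   7.  197.2]
```

The gripper body would hit the second bottle if I grasped the clip as it lies. So I'll put the open right finger between the handles and nudge the clip's rear about 27 mm left, which turns the clip and frees it. Then I'll grasp it.

>>> carry_out:
  increments:
    - [0,[8,-23,40],0]
    - [0,[8.6,-22.6,40],0]
    - [0,[0,0,40],0]
    - [0,[0,0,40],0]
    - [0,[0,0,25],0]
    - [0,[0,0,10],0]
    - [0,[0,0,5],0]
    - [0,[0,0,0],0]

```text
time: 11.85
tool_pos: [0.522, -0.1873, 0.0203]
ee_rot: [3.141, -0.002, -0.107]
wrist_force: [-1.0, -0.0, 0.3]
width: 0.0939
finger_force: 0.0
```

```bash
cat > clip.py <<'E'
from h import *
def clips(view="wrist",mn=25):
    c=robot.get_calibration(view); im=robot.snapshot(view); h=cv2.cvtColor(im,cv2.COLOR_BGR2HSV)
    m=cv2.inRange(h,(6,120,50),(22,255,255)); m=cv2.morphologyEx(m,cv2.MORPH_CLOSE,np.ones((3,3)))
    n,l,s,ce=cv2.connectedComponentsWithStats(m)
    for i in range(1,n):
        if s[i,4]<mn: continue
        ys,xs=np.where(l==i); k=[xs.argmin(),xs.argmax(),ys.argmin(),ys.argmax()]
        print(view,s[i].tolist(),"L,R,T,B:",[((int(xs[j]),int(ys[j])),np.round(onz(c,xs[j],ys[j],.02)[:2],3).tolist()) for j in k])
    return im
E
python3 - <<'E'
from clip import *
o=robot.get_obs(); print(o["tool_pos"],o["wrist_force"])
im=clips(); cv2.imwrite("pics/w6.png",im)
E
```

```text
[ 0.52201251 -0.18727243  0.02028899] [-0.97575559 -0.0222319   0.34159995]
wrist [133, 139, 114, 74, 2097] L,R,T,B: [((133, 198), [0.571, -0.089]), ((246, 194), [0.565, -0.167]), ((147, 139), [0.608, -0.108]), ((237, 212), [0.553, -0.159])]
wrist [307, 139, 85, 149, 3759] L,R,T,B: [((307, 269), [0.504, -0.204]), ((391, 268), [0.499, -0.265]), ((344, 139), [0.594, -0.235]), ((310, 287), [0.489, -0.205])]
wrist [95, 320, 33, 57, 807] L,R,T,B: [((95, 358), [0.441, -0.022]), ((127, 329), [0.466, -0.057]), ((113, 320), [0.476, -0.048]), ((105, 376), [0.421, -0.025])]
wrist [439, 320, 32, 57, 811] L,R,T,B: [((439, 327), [0.442, -0.304]), ((470, 354), [0.412, -0.332]), ((444, 320), [0.448, -0.308]), ((462, 376), [0.389, -0.327])]
wrist [260, 363, 292, 50, 4786] L,R,T,B: [((260, 404), [0.378, -0.152]), ((551, 393), [0.358, -0.41]), ((374, 363), [0.412, -0.252]), ((260, 412), [0.369, -0.151])]
```

>>> carry_out:
  increments:
    - [0,[0,-8,0],0]
    - [0,[0,-8,0],0]
    - [0,[0,-7,0],0]
    - [0,[0,-7,0],0]
    - [0,[0,-7,0],0]
    - [0,[0,-6,0],0]
    - [0,[0,0,0],0]

```text
time: 12.6
tool_pos: [0.5255, -0.1429, 0.0188]
ee_rot: [-3.141, 0.0, -0.106]
wrist_force: [1.0, -0.1, 1.0]
width: 0.094
finger_force: 0.0
```

Run:
```python
from clip import *
o=robot.get_obs(); print(o["tool_pos"],o["wrist_force"])
im=clips(mn=1000); cv2.imwrite("pics/w7.png",im)
```

```text
[ 0.52550777 -0.14294752  0.01879698] [ 1.02665781 -0.05933553  1.02568075]
wrist [195, 137, 114, 74, 1835] L,R,T,B: [((195, 197), [0.57, -0.088]), ((308, 197), [0.562, -0.164]), ((213, 137), [0.608, -0.107]), ((290, 210), [0.555, -0.151])]
wrist [373, 137, 83, 150, 5286] L,R,T,B: [((373, 245), [0.523, -0.208]), ((455, 277), [0.49, -0.269]), ((409, 137), [0.595, -0.232]), ((452, 286), [0.483, -0.267])]
wrist [260, 389, 292, 24, 4067] L,R,T,B: [((260, 405), [0.382, -0.108]), ((551, 393), [0.363, -0.365]), ((526, 389), [0.372, -0.341]), ((260, 412), [0.374, -0.107])]
```

Run:
```python
import cv2,numpy as np
a,b=[cv2.resize(cv2.imread(f"pics/{n}.png")[110:390,200:500],(400,373)) for n in("w6","w7")]
cv2.imwrite("pics/v67.png",np.hstack([a,b]))
```

```text
(no output)
```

View pics/v67.png

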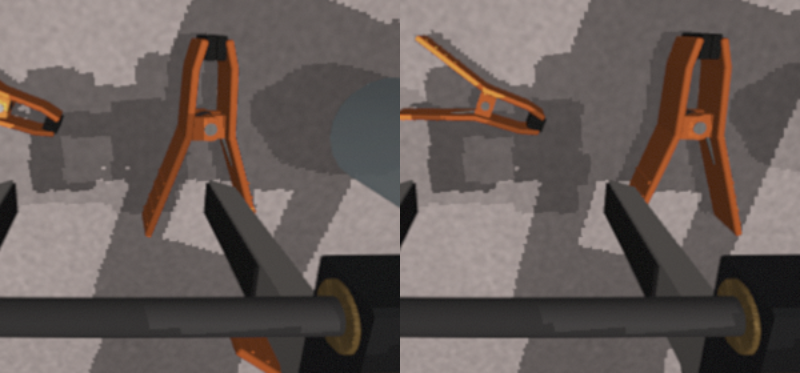

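The images show the clip unmoved with the finger tip apparently left of the left handle. I'll check where the tip really is.

Run:
```python
from h import *
c=robot.get_calibration("wrist"); o=robot.get_obs(); y=o["ee_rot"][2]
X=np.array([np.cos(y),np.sin(y),0]);Y=np.array([np.sin(y),-np.cos(y),0]); Z=np.array([0,0,-1.])
for dx in(-8,8):
  for dy in (47,59.5):
    for dz in(14,): 
      P=o["tool_pos"]+X*dx/1e3+Y*dy/1e3+Z*dz/1e3; print(dx,dy,dz,np.round(P,4),proj(c,P))
for z in(.005,.02,.03,.045): print(z,onz(c,358,249,z))
print("cal minus tool",np.array(c["T"])[:3,3]-o["tool_pos"])
```

```text
-8 47 14 [ 0.5125 -0.1893  0.0048] [343.08208505 251.74778284]
-8 59.5 14 [ 0.5112 -0.2018  0.0048] [359.18662669 251.74240377]
8 47 14 [ 0.5284 -0.1911  0.0048] [344.38037165 232.28697809]
8 59.5 14 [ 0.5271 -0.2035  0.0048] [360.82080456 232.29687856]
0.005 [ 0.51369528 -0.20088387  0.005     ]
0.02 [ 0.52057174 -0.19741613  0.02      ]
0.03 [ 0.52515605 -0.1951043   0.03      ]
0.045 [ 0.53203251 -0.19163657  0.045     ]
cal minus tool [ 0.08371677 -0.0092519   0.1945398 ]
```

Run:
```python
from h import *
print(robot.tcp_to_tips,[a for a in dir(robot) if a[0]!='_'])
c=robot.get_calibration("wrist"); o=robot.get_obs(); y=o["ee_rot"][2]; print(c["vfov"],c["cx"],c["cy"],c["k1"])
X=np.array([np.cos(y),np.sin(y),0]);Y=np.array([np.sin(y),-np.cos(y),0]); Z=np.array([0,0,-1.])
for dx in(-8,8):
  for dz in (14,4,-6,-16):
    print(dx,dz,[np.round(proj(c,o["tool_pos"]+X*dx/1e3+Y*s*.047+Z*dz/1e3)) for s in(-1,1)])
# find the right-finger mask edges in the side view: tip vs. table
ct,cs=robot.get_calibration("top"),robot.get_calibration("side")
for dz in(14,-6): print("side px tips",dz,[np.round(proj(cs,o["tool_pos"]+Y*s*.053+Z*dz/1e3)) for s in(-1,1)])
s=robot.snapshot("side"); cv2.imwrite("pics/s8.png",s)
cv2.imwrite("pics/s8c.png",cv2.resize(s[200:350,230:400],None,fx=4,fy=4,interpolation=cv2.INTER_CUBIC)[:600,:680])
```

```text
0.014 ['IKError', 'close_job', 'get_calibration', 'get_obs', 'snapshot', 'tcp_to_tips']
71.24669722183981 282.73301743662006 214.67434822039044 -0.030441328912881885
-8 14 [array([222., 252.]), array([343., 252.])]
-8 4 [array([219., 257.]), array([346., 257.])]
-8 -6 [array([216., 263.]), array([349., 263.])]
-8 -16 [array([213., 270.]), array([352., 270.])]
8 14 [array([220., 232.]), array([344., 232.])]
8 4 [array([217., 237.]), array([347., 237.])]
8 -6 [array([214., 242.]), array([350., 242.])]
8 -16 [array([211., 248.]), array([353., 248.])]
side px tips 14 [array([286., 277.]), array([308., 304.])]
side px tips -6 [array([286., 273.]), array([308., 299.])]
```

View pics/s8c.png

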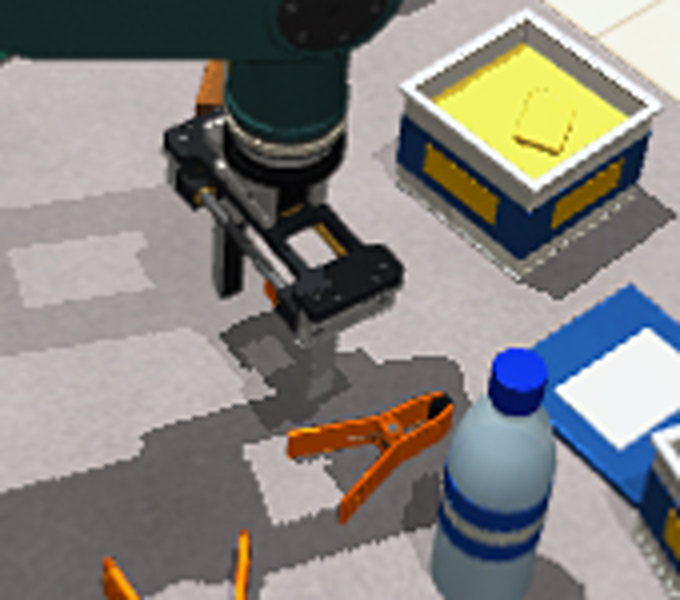

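The side view shows the right finger standing beyond the left handle end (crop (320,395)) with the clip unmoved. The finger went over the clip, so the tips seem higher than assumed. I'll feel for the table in small steps.

>>> carry_out:
  increments:
    - [0,[0,-6,1.5],0]
    - [0,[0,-6,1.5],0]
    - [0,[0,0,1],0]
    - [0,[0,0,0],0]

```text
time: 13.1
tool_pos: [0.5265, -0.1318, 0.0145]
ee_rot: [-3.141, 0.001, -0.107]
wrist_force: [-0.6, -0.3, 0.1]
width: 0.0937
finger_force: 0.0
```

>>> carry_out:
  increments:
    - [0,[0,0,1.5],0]
    - [0,[0,0,0],0]

```text
time: 13.3
tool_pos: [0.5266, -0.1321, 0.0131]
ee_rot: [-3.141, 0.0, -0.108]
wrist_force: [-0.1, -0.2, 0.5]
width: 0.094
finger_force: 0.0
```

>>> carry_out:
  increments:
    - [0,[0,0,2],0]
    - [0,[0,0,2],0]
    - [0,[0,0,0],0]

```text
time: 13.6
tool_pos: [0.5265, -0.1319, 0.0089]
ee_rot: [-3.141, 0.001, -0.108]
wrist_force: [-0.1, 0.3, -0.5]
width: 0.094
finger_force: 0.0
```

>>> carry_out:
  increments:
    - [0,[0,0,2],0]
    - [0,[0,0,2],0]
    - [0,[0,0,0],0]

```text
time: 13.9
tool_pos: [0.5265, -0.1319, 0.0049]
ee_rot: [-3.141, 0.001, -0.107]
wrist_force: [0.4, 0.1, 0.5]
width: 0.0942
finger_force: 0.0
```

>>> carry_out:
  increments:
    - [0,[0,0,2],0]
    - [0,[0,0,1],0]
    - [0,[0,0,0],0]

```text
time: 14.2
tool_pos: [0.5266, -0.1319, 0.0021]
ee_rot: [-3.141, 0.0, -0.107]
wrist_force: [-0.1, -0.7, 0.2]
width: 0.0941
finger_force: 0.0
```

>>> carry_out:
  increments:
    - [0,[0,0,2],0]
    - [0,[0,0,2],0]
    - [0,[0,0,0],0]

```text
time: 14.5
tool_pos: [0.5264, -0.1318, -0.0021]
ee_rot: [-3.141, 0.001, -0.107]
wrist_force: [0.4, 0.3, 0.2]
width: 0.0938
finger_force: 0.0
```

>>> carry_out:
  increments:
    - [0,[0,0,2],0]
    - [0,[0,0,2],0]
    - [0,[0,0,0],0]

```text
time: 14.8
tool_pos: [0.5265, -0.1319, -0.006]
ee_rot: [-3.141, 0.001, -0.107]
wrist_force: [0.5, 0.1, -0.3]
width: 0.0938
finger_force: 0.0
```

>>> carry_out:
  increments:
    - [0,[0,0,2],0]
    - [0,[0,0,2],0]
    - [0,[0,0,0],0]

```text
time: 15.1
tool_pos: [0.5264, -0.1318, -0.0101]
ee_rot: [-3.141, 0.001, -0.107]
wrist_force: [0.4, 0.6, -2.0]
width: 0.0937
finger_force: 0.0
```

>>> carry_out:
  increments:
    - [0,[0,0,2],0]
    - [0,[0,0,2],0]
    - [0,[0,0,0],0]

```text
time: 15.4
tool_pos: [0.5265, -0.1319, -0.014]
ee_rot: [-3.141, 0.001, -0.107]
wrist_force: [0.4, -0.0, -0.3]
width: 0.094
finger_force: 0.0
```

Run:
```python
from h import *
o=robot.get_obs(); print(o["tool_pos"],o["wrist_force"],o["joint_torque"])
c=robot.get_calibration("wrist"); im=robot.snapshot("wrist"); cv2.imwrite("pics/w9.png",im)
# fingertips in fixed wrist view: compare dark/gray columns in w1,w5,now at rows 235..262
for n in("w1","w2","w5","w9"):
    g=cv2.cvtColor(cv2.imread(f"pics/{n}.png"),cv2.COLOR_BGR2GRAY)
    for r in (240,246,252,264): print(n,r,g[r,196:224:2].tolist(),g[r,344:384:2].tolist())
g=cv2.cvtColor(cv2.imread("pics/w3.png"),cv2.COLOR_BGR2GRAY)
```

```text
[ 0.52647506 -0.13187885 -0.0140331 ] [ 0.37755431 -0.01514691 -0.33346518] [-8.86420137e-03 -3.56190562e+01 -2.69976103e+01  3.21580202e-02
 -1.01341435e-01  2.09973700e-04]
w1 240 [136, 139, 135, 135, 134, 138, 137, 137, 139, 139, 141, 138, 136, 139] [138, 140, 139, 137, 135, 133, 137, 137, 139, 139, 134, 135, 133, 136, 133, 137, 136, 135, 135, 137]
w1 246 [138, 140, 134, 120, 96, 72, 65, 118, 139, 139, 134, 136, 134, 137] [136, 138, 138, 135, 138, 130, 99, 63, 80, 101, 130, 138, 139, 135, 134, 134, 133, 140, 128, 87]
w1 252 [64, 62, 64, 65, 63, 44, 15, 7, 100, 140, 139, 142, 141, 138] [138, 139, 141, 138, 137, 63, 16, 26, 52, 63, 63, 63, 63, 64, 60, 62, 65, 80, 84, 84]
w1 264 [62, 52, 24, 14, 16, 17, 16, 10, 54, 135, 137, 139, 135, 138] [136, 137, 136, 137, 131, 22, 18, 19, 18, 17, 19, 30, 57, 64, 62, 62, 63, 61, 64, 64]
w2 240 [142, 144, 139, 142, 145, 146, 139, 140, 143, 143, 141, 140, 141, 139] [111, 143, 147, 114, 126, 109, 143, 144, 144, 143, 146, 148, 142, 145, 145, 141, 142, 146, 142, 93]
w2 246 [143, 146, 142, 127, 103, 78, 68, 121, 140, 140, 143, 143, 143, 142] [118, 91, 
[... 921 characters left out ...]
, 145, 144, 141, 141, 140] [91, 90, 92, 116, 140, 24, 16, 9, 17, 18, 14, 34, 63, 68, 69, 68, 69, 70, 68, 69]
w9 240 [134, 137, 113, 78, 81, 80, 80, 80, 79, 80, 82, 81, 82, 77] [78, 79, 82, 82, 82, 80, 82, 80, 99, 101, 103, 103, 102, 99, 95, 95, 96, 100, 101, 100]
w9 246 [140, 120, 81, 78, 76, 75, 72, 73, 80, 79, 78, 79, 80, 79] [80, 80, 79, 79, 82, 75, 68, 75, 74, 76, 77, 96, 98, 98, 97, 99, 98, 96, 96, 95]
w9 252 [74, 73, 74, 75, 71, 50, 20, 14, 62, 82, 83, 83, 79, 79] [80, 79, 77, 76, 77, 38, 16, 25, 62, 74, 74, 74, 74, 74, 73, 73, 77, 95, 98, 98]
w9 264 [74, 58, 28, 13, 14, 20, 19, 15, 31, 79, 82, 82, 80, 79] [75, 77, 80, 80, 74, 19, 20, 16, 18, 19, 22, 31, 68, 74, 74, 73, 76, 76, 74, 75]
```

Run:
```python
from h import *
g=cv2.cvtColor(cv2.imread("pics/w3.png"),cv2.COLOR_BGR2GRAY)
for r in range(96,172,6): print(r,round(150+r*.75),"L",g[r,130:186:4].tolist(),"R",g[r,224:280:4].tolist())
```

```text
96 222 L [142, 146, 142, 147, 145, 145, 146, 139, 113, 123, 128, 130, 130, 131] R [113, 110, 106, 103, 100, 90, 83, 96, 89, 94, 75, 91, 92, 91]
102 226 L [142, 146, 145, 147, 149, 149, 148, 139, 114, 128, 129, 130, 132, 132] R [110, 108, 106, 102, 99, 91, 87, 91, 91, 92, 100, 77, 94, 90]
108 231 L [145, 145, 144, 145, 146, 146, 147, 143, 119, 128, 128, 130, 131, 135] R [109, 106, 104, 102, 101, 92, 87, 93, 90, 92, 93, 95, 77, 71]
114 236 L [145, 144, 141, 144, 149, 147, 146, 144, 129, 129, 127, 129, 131, 57] R [27, 94, 101, 99, 98, 89, 92, 92, 93, 90, 92, 91, 97, 96]
120 240 L [147, 146, 147, 145, 142, 141, 147, 148, 142, 132, 129, 131, 76, 20] R [25, 31, 100, 101, 99, 89, 95, 93, 91, 89, 93, 128, 148, 126]
126 244 L [143, 142, 146, 148, 147, 147, 142, 143, 147, 143, 114, 129, 41, 31] R [35, 19, 88, 92, 88, 92, 90, 90, 92, 141, 149, 149, 146, 147]
132 249 L [144, 145, 144, 143, 150, 145, 116, 78, 67, 67, 66, 25, 30, 36] R [34, 37, 24, 49, 69, 68, 68, 98, 136, 145, 149, 152, 146, 148]
138 254 L [144, 143, 147, 145, 138, 68, 68, 69, 68, 68, 54, 17, 36, 36] R [36, 35, 30, 30, 68, 69, 67, 69, 67, 105, 150, 148, 147, 151]
144 258 L [144, 151, 146, 144, 90, 67, 69, 69, 68, 68, 36, 20, 40, 41] R [31, 35, 28, 16, 66, 68, 68, 67, 68, 67, 144, 146, 145, 143]
150 262 L [147, 143, 145, 130, 67, 69, 67, 68, 68, 67, 22, 22, 47, 47] R [33, 36, 26, 15, 56, 68, 68, 68, 67, 68, 101, 144, 145, 142]
156 267 L [145, 146, 146, 87, 68, 68, 68, 68, 68, 59, 17, 25, 48, 44] R [34, 33, 27, 17, 35, 69, 70, 68, 67, 68, 65, 133, 142, 145]
162 272 L [148, 148, 132, 68, 68, 68, 68, 68, 69, 43, 16, 45, 147, 76] R [46, 82, 68, 18, 20, 67, 68, 68, 69, 68, 68, 94, 145, 142]
168 276 L [150, 149, 87, 67, 68, 68, 67, 68, 68, 27, 19, 84, 136, 91] R [92, 90, 88, 16, 20, 59, 69, 68, 68, 67, 67, 65, 136, 146]
```

>>> carry_out:
  increments:
    - [0,[0,0,2],0]
    - [0,[0,0,0],0]

```text
time: 15.65
tool_pos: [0.5271, -0.1321, -0.0148]
ee_rot: [3.141, -0.001, -0.107]
wrist_force: [-0.3, -0.1, 4.4]
width: 0.0941
finger_force: 2.0
```

Table contact comes at reported TCP z = -0.0148. The wrist view agrees: the tips stand about 15 mm behind the reported TCP, not 14 mm ahead. So the cap was gripped near its top, and the finger passed over the clip. I'll apply this 29 mm correction and redo the nudge.

>>> carry_out:
  increments:
    - [0,[0,0,-20],0]
    - [0,[0,0,-22],0]
    - [0,[-3,25,0],0]
    - [0,[-3,26,0],0]
    - [0,[0,0,18],0]
    - [0,[0,0,18],0]
    - [0,[0,0,2],0]
    - [0,[0,0,0],0]

```text
time: 16.45
tool_pos: [0.5148, -0.1818, -0.0122]
ee_rot: [-3.141, 0.001, -0.107]
wrist_force: [1.2, -0.1, -0.5]
width: 0.0943
finger_force: 0.0
```

>>> carry_out:
  increments:
    - [0,[0,-8,0],0]
    - [0,[0,-8,0],0]
    - [0,[0,-8,0],0]
    - [0,[0,-7,0],0]
    - [0,[0,-7,0],0]
    - [0,[0,-6,0],0]
    - [0,[0,4,0],0]
    - [0,[0,0,0],0]

```text
time: 17.25
tool_pos: [0.5196, -0.1425, -0.0117]
ee_rot: [3.141, 0.0, -0.107]
wrist_force: [0.6, -0.4, 0.6]
width: 0.0937
finger_force: 0.0
```

>>> carry_out:
  increments:
    - [0,[0,0,-25],0]
    - [0,[0,0,-45],0]
    - [0,[-20,5,-45],0]
    - [0,[-20,20,-45],0]
    - [0,[0,0,0],0]
    - [0,[0,0,0],0]

```text
time: 17.85
tool_pos: [0.4789, -0.1627, 0.1471]
ee_rot: [3.141, -0.003, -0.109]
wrist_force: [0.5, -0.0, -1.1]
width: 0.0945
finger_force: 0.0
```

Run:
```python
from clip import *
o=robot.get_obs(); print(o["tool_pos"],o["ee_rot"])
im=clips(mn=60); cv2.imwrite("pics/w10.png",im)
t=robot.snapshot("top"); s=robot.snapshot("side"); cv2.imwrite("pics/t10.png",t); cv2.imwrite("pics/s10.png",s)
h=cv2.cvtColor(s,cv2.COLOR_BGR2HSV); n,l,st,ce=cv2.connectedComponentsWithStats(cv2.inRange(h,(112,200,60),(128,255,255)))
cs=robot.get_calibration("side")
for i in range(1,n):
    if st[i,4]>30: print("cap side",ce[i],onz(cs,*ce[i],.195+.004))
```

```text
[ 0.47894815 -0.16271214  0.14709672] [ 3.14075652 -0.00330682 -0.10910007]
wrist [0, 0, 68, 63, 2055] L,R,T,B: [((0, 0), [0.716, 0.09]), ((67, 39), [0.672, 0.032]), ((0, 0), [0.716, 0.09]), ((52, 62), [0.654, 0.054])]
wrist [522, 29, 38, 20, 424] L,R,T,B: [((522, 38), [0.625, -0.42]), ((559, 32), [0.628, -0.458]), ((545, 29), [0.631, -0.443]), ((559, 48), [0.613, -0.46])]
wrist [0, 66, 97, 32, 1296] L,R,T,B: [((0, 66), [0.658, 0.111]), ((96, 96), [0.616, 0.017]), ((0, 66), [0.658, 0.111]), ((94, 97), [0.616, 0.02])]
wrist [204, 90, 73, 50, 505] L,R,T,B: [((204, 130), [0.569, -0.089]), ((276, 130), [0.561, -0.165]), ((215, 90), [0.607, -0.107]), ((271, 139), [0.552, -0.158])]
wrist [281, 93, 69, 107, 1380] L,R,T,B: [((281, 180), [0.507, -0.164]), ((349, 97), [0.586, -0.243]), ((335, 93), [0.591, -0.229]), ((333, 199), [0.48, -0.22])]
wrist [380, 255, 77, 67, 1204] L,R,T,B: [((380, 255), [0.405, -0.272]), ((456, 300), [0.331, -0.369]), ((380, 255), [0.405, -0.272]), ((433, 321), [0.303, -0.341])]
wrist [333, 297, 43, 20, 695] L,R,T,B: [((333, 298), [0.352, -0.213]), ((375, 313), [0.324, -0.265]), ((349, 297), [0.351, -0.233]), ((338, 316), [0.325, -0.218])]
wrist [96, 320, 32, 56, 793] L,R,T,B: [((96, 350), [0.304, 0.111]), ((127, 329), [0.334, 0.059]), ((113, 320), [0.349, 0.073]), ((101, 375), [0.262, 0.117])]
wrist [439, 320, 32, 56, 800] L,R,T,B: [((439, 327), [0.293, -0.349]), ((470, 353), [0.245, -0.394]), ((444, 320), [0.303, -0.355]), ((455, 375), [0.209, -0.377])]
wrist [260, 389, 291, 24, 4030] L,R,T,B: [((260, 403), [0.19, -0.099]), ((550, 392), [0.156, -0.522]), ((528, 389), [0.167, -0.487]), ((260, 412), [0.173, -0.097])]
cap side [359.12626263 294.98484848] [ 0.52412442 -0.35102157  0.199     ]
```

The clip's rear moved left. It now has yaw about -25°, with handle ends at (0.507,-0.164) and (0.480,-0.220) and tips at (0.589,-0.237). Bottle 2's cap pixel is unchanged. Now I'll grasp.

>>> carry_out:
  increments:
    - [38,[17,16,0],7]
    - [38,[0,0,0],6]
    - [38,[0,0,0],6]
    - [38,[0,0,40],0]
    - [38,[0,0,0],0]
    - [38,[0,0,0],0]

```text
time: 18.6
tool_pos: [0.4923, -0.1785, 0.1034]
ee_rot: [-3.141, 0.006, -0.438]
wrist_force: [0.1, -0.2, -0.4]
width: 0.0799
finger_force: 0.0
```

Run:
```python
from clip import *
o=robot.get_obs(); print(o["tool_pos"],o["ee_rot"],o["width"])
print(totool(np.array([.509,-.199,-.012])-o["tool_pos"],o["ee_rot"][2]))
clips(mn=300)
for n in("s5","s8","s10"):
    h=cv2.cvtColor(cv2.imread(f"pics/{n}.png"),cv2.COLOR_BGR2HSV); k,l,st,ce=cv2.connectedComponentsWithStats(cv2.inRange(h,(112,180,40),(128,255,255)))
    print(n,[(np.round(ce[i]).tolist(),int(st[i,4])) for i in range(1,k) if st[i,4]>20])
```

```text
[ 0.49233698 -0.17854218  0.1033843 ] [-3.14135213  0.00579929 -0.43845381] 0.07990774827092986
[ 23.8  11.4 115.4]
wrist [37, 0, 66, 26, 961] L,R,T,B: [((37, 13), [0.742, -0.066]), ((102, 0), [0.725, -0.122]), ((54, 0), [0.743, -0.085]), ((62, 25), [0.725, -0.08])]
wrist [263, 94, 66, 117, 1400] L,R,T,B: [((263, 208), [0.507, -0.164]), ((328, 207), [0.481, -0.223]), ((303, 94), [0.586, -0.242]), ((263, 210), [0.505, -0.163])]
wrist [160, 139, 81, 46, 767] L,R,T,B: [((160, 139), [0.607, -0.107]), ((240, 156), [0.562, -0.167]), ((160, 139), [0.607, -0.107]), ((165, 184), [0.569, -0.089])]
wrist [0, 179, 52, 23, 651] L,R,T,B: [((0, 185), [0.639, 0.062]), ((51, 187), [0.615, 0.015]), ((28, 179), [0.631, 0.031]), ((0, 201), [0.626, 0.073])]
wrist [371, 242, 153, 79, 4029] L,R,T,B: [((371, 243), [0.427, -0.248]), ((523, 283), [0.311, -0.384]), ((372, 242), [0.428, -0.249]), ((412, 320), [0.319, -0.258])]
wrist [122, 320, 28, 57, 726] L,R,T,B: [((122, 352), [0.42, 0.064]), ((149, 328), [0.435, 0.016]), ((138, 320), [0.449, 0.021]), ((127, 376), [0.387, 0.08])]
wrist [416, 320, 28, 57, 719] L,R,T,B: [((416, 327), [0.308, -0.26]), ((443, 349), [0.264, -0.279]), ((421, 320), [0.315, -0.267]), ((433, 376), [0.23, -0.258])]
wrist [230, 390, 306, 23, 4306] L,R,T,B: [((230, 412), [0.284, -0.007]), ((535, 405), [0.121, -0.366]), ((494, 390), [0.173, -0.322]), ((230, 412), [0.284, -0.007])]
s5 [([359.0, 295.0], 197)]
s8 [([359.0, 295.0], 201)]
s10 [([359.0, 295.0], 201)]
```

Run:
```python
from h import *
cs=robot.get_calibration("side")
for z in(.2,.15,.08,.0):
    u,v=np.round(proj(cs,(.496,.306,z))).astype(int); print(z,u,v,[cv2.imread(f"pics/{n}.png")[v,u-6:u+7:3].tolist() for n in("s5","s10")])
ct=robot.get_calibration("top")
for z in(.2,.1,0): u,v=np.round(proj(ct,(.496,.306,z))).astype(int); print("top",z,u,v,cv2.imread("pics/t10.png")[v,u-6:u+7:3].tolist())
for n in ("t5","t10"):
    h=cv2.cvtColor(cv2.imread(f"pics/{n}.png"),cv2.COLOR_BGR2HSV); k,l,st,ce=cv2.connectedComponentsWithStats(cv2.inRange(h,(108,150,40),(130,255,255)))
    print(n,[(np.round(ce[i]).tolist(),st[i].tolist()) for i in range(1,k) if st[i,4]>15])
```

```text
0.2 194 156 [[[46, 47, 26], [46, 48, 25], [48, 48, 25], [46, 47, 25], [47, 48, 25]], [[88, 89, 46], [88, 91, 48], [90, 93, 49], [91, 94, 49], [74, 76, 41]]]
0.15 196 170 [[[29, 29, 16], [30, 30, 17], [28, 29, 14], [27, 28, 15], [28, 30, 16]], [[41, 44, 22], [44, 44, 22], [42, 43, 23], [42, 42, 23], [75, 78, 40]]]
0.08 198 188 [[[80, 30, 5], [79, 28, 4], [79, 29, 4], [80, 31, 7], [73, 28, 4]], [[79, 28, 4], [78, 27, 4], [79, 28, 6], [80, 31, 7], [65, 28, 10]]]
0.0 200 207 [[[109, 106, 85], [113, 109, 89], [114, 110, 89], [108, 104, 83], [97, 93, 75]], [[109, 104, 85], [112, 108, 87], [112, 108, 87], [106, 103, 83], [97, 93, 74]]]
top 0.2 163 225 [[123, 140, 69], [153, 59, 36], [153, 60, 36], [154, 60, 38], [41, 11, 6]]
top 0.1 170 228 [[153, 62, 38], [153, 66, 43], [64, 47, 37], [85, 78, 67], [77, 68, 59]]
top 0 177 231 [[92, 85, 74], [87, 80, 70], [71, 65, 56], [61, 44, 32], [41, 26, 17]]
t5 [([69.0, 98.0], [65, 96, 10, 5, 17]), ([72.0, 118.0], [69, 116, 8, 6, 18]), ([56.0, 134.0], [47, 130, 20, 7, 50]), ([87.0, 134.0], [82, 132, 10, 4, 16]), ([66.0, 146.0], [60, 143, 14, 6, 30]), ([75.0, 164.0], [72, 161, 7, 6, 18]), ([164.0, 227.0], [158, 221, 12, 12, 99])]
t10 [([68.0, 96.0], [62, 91, 12, 13, 45]), ([81.0, 94.0], [78, 91, 8, 5, 17]), ([60.0, 108.0], [52, 105, 14, 6, 31]), ([57.0, 133.0], [46, 129, 23, 8, 66]), ([75.0, 134.0], [70, 132, 12, 4, 27]), ([92.0, 143.0], [88, 142, 10, 5, 20]), ([82.0, 161.0], [71, 152, 24, 14, 65]), ([381.0, 183.0], [375, 180, 11, 7, 31]), ([395.0, 214.0], [390, 209, 12, 12, 104]), ([164.0, 227.0], [158, 221, 12, 12, 99])]
```

The top view shows the bottle upright on the tray, its cap at (164,227). I'll descend on the clip and squeeze.

>>> carry_out:
  increments:
    - [38,[12,6,0],0]
    - [38,[12,6,0],0]
    - [38,[0,0,40],0]
    - [38,[0,0,40],0]
    - [38,[0,0,25],0]
    - [38,[0,0,10],0]
    - [38,[0,0,0],0]
    - [38,[0,0,0],0]

```text
time: 19.45
tool_pos: [0.5119, -0.2017, -0.0075]
ee_rot: [3.142, -0.003, -0.439]
wrist_force: [0.2, 0.4, 0.3]
width: 0.0801
finger_force: 0.0
```

>>> carry_out:
  increments:
    - [255,[0,0,0],0]
    - [255,[0,0,0],0]
    - [255,[0,0,0],0]
    - [255,[0,0,0],0]
    - [255,[0,0,0],0]
    - [255,[0,0,0],0]
    - [255,[0,0,0],0]
    - [255,[0,0,0],0]

```text
time: 20.25
tool_pos: [0.5113, -0.2007, -0.0083]
ee_rot: [-3.141, -0.002, -0.439]
wrist_force: [0.4, 0.5, 4.5]
width: 0.0196
finger_force: 9.8
```

>>> carry_out:
  increments:
    - [255,[0,0,0],0]
    - [255,[0,0,0],0]
    - [255,[0,0,0],0]

```text
time: 20.55
tool_pos: [0.5112, -0.201, -0.0083]
ee_rot: [-3.142, -0.002, -0.439]
wrist_force: [-0.8, -0.7, 4.5]
width: 0.0159
finger_force: 29.9
```

>>> carry_out:
  increments:
    - [255,[0,0,-10],0]
    - [255,[0,0,-25],0]
    - [255,[0,0,-40],0]
    - [255,[0,0,-40],0]
    - [255,[0,0,-25],0]
    - [255,[0,0,0],0]
    - [255,[0,0,0],0]

```text
time: 21.25
tool_pos: [0.5099, -0.2004, 0.13]
ee_rot: [-3.141, 0.001, -0.439]
wrist_force: [0.1, 0.2, -2.1]
width: 0.0167
finger_force: 29.8
```

Run:
```python
from clip import *
o=robot.get_obs(); print(o["tool_pos"],o["ee_rot"],o["width"],o["finger_force"],o["wrist_force"])
c=robot.get_calibration("wrist"); im=clips(mn=150); cv2.imwrite("pics/w11.png",im)
# expected positions of clip features in view: tips height = mid clip 13 mm
y=o["ee_rot"][2]; X=np.array([np.cos(y),np.sin(y),0]);Y=np.array([np.sin(y),-np.cos(y),0]); 
zt=o["tool_pos"][2]+.0083+.026
for n,dx,dy in[("piv",42,0),("tipL",84,-17),("tipR",84,17),("tipLo",84,-25),("tipRo",84,25)]:
    P=o["tool_pos"]+X*dx/1e3+Y*dy/1e3; P[2]=zt; print(n,np.round(proj(c,P)))
g=cv2.cvtColor(im,cv2.COLOR_BGR2HSV)
m=(cv2.inRange(g,(6,120,50),(22,255,255))>0)
for r in range(100,250,6):
    q=np.where(m[r,180:390])[0]+180; 
    print(r,[(int(a[0]),int(a[-1])) for a in np.split(q,np.where(np.diff(q)>2)[0]+1) if len(a)>2])
```

```text
[ 0.50994529 -0.20042567  0.12996743] [-3.14147344e+00  7.26158689e-04 -4.39078676e-01] 0.016705128872583224 29.80886359233409 [ 0.09610119  0.16623051 -2.05813704]
wrist [55, 16, 84, 52, 1502] L,R,T,B: [((55, 61), [0.736, -0.065]), ((138, 26), [0.725, -0.154]), ((122, 16), [0.739, -0.145]), ((75, 67), [0.723, -0.079])]
wrist [234, 120, 88, 180, 3759] L,R,T,B: [((234, 125), [0.609, -0.193]), ((321, 122), [0.575, -0.273]), ((316, 120), [0.578, -0.269]), ((274, 299), [0.413, -0.144])]
wrist [0, 149, 33, 42, 798] L,R,T,B: [((0, 149), [0.694, 0.04]), ((32, 182), [0.651, 0.031]), ((0, 149), [0.694, 0.04]), ((12, 190), [0.654, 0.057])]
wrist [161, 162, 73, 42, 710] L,R,T,B: [((161, 164), [0.607, -0.106]), ((233, 177), [0.563, -0.168]), ((167, 162), [0.606, -0.113]), ((166, 203), [0.569, -0.089])]
wrist [0, 198, 64, 31, 882] L,R,T,B: [((0, 212), [0.64, 0.087]), ((63, 205), [0.615, 0.015]), ((44, 198), [0.631, 0.03]), ((0, 228), [0.625, 0.1])]
wrist [353, 253, 137, 71, 3864] L,R,T,B: [((353, 254), [0.428, -0.25]), ((489, 291), [0.312, -0.381]), ((354, 253), [0.428, -0.251]), ((397, 323), [0.
[... 572 characters left out ...]
pRo [330. 128.]
100 []
106 []
112 []
118 []
124 [(237, 239), (314, 321)]
130 [(234, 241), (314, 321)]
136 [(235, 243), (312, 320)]
142 [(237, 247), (310, 319)]
148 [(238, 249), (308, 318)]
154 [(239, 251), (306, 317)]
160 [(242, 254), (304, 315)]
166 [(244, 256), (302, 313)]
172 [(184, 199), (247, 259), (300, 311)]
178 [(199, 233), (249, 261), (277, 284), (298, 309)]
184 [(206, 209), (252, 306)]
190 [(199, 227), (255, 275), (285, 304)]
196 [(180, 188), (258, 274), (286, 302)]
202 [(260, 300)]
208 [(263, 272), (292, 299)]
214 [(263, 271), (292, 298)]
220 [(264, 271), (292, 298)]
226 [(265, 272), (292, 298)]
232 [(266, 272), (291, 297)]
238 [(267, 273), (291, 297)]
244 [(267, 274), (291, 297)]
```

The clip is held fully spread and almost in line with the tool: jaws at columns 234–321 at the tips, pivot at 280. I'll turn to the card's direction and go to a standoff.

>>> carry_out:
  increments:
    - [255,[0,0,0],-8]
    - [255,[0,0,0],-8]
    - [255,[0,0,0],-8]
    - [255,[0,0,0],-8]
    - [255,[0,0,0],-8]
    - [255,[0,0,0],-8]
    - [255,[0,0,0],-8]
    - [255,[0,0,0],-8]

```text
time: 22.1
tool_pos: [0.5086, -0.1998, 0.1271]
ee_rot: [-3.136, 0.002, 0.684]
wrist_force: [-0.0, 0.1, -0.5]
width: 0.0166
finger_force: 29.8
```

>>> carry_out:
  increments:
    - [255,[20,-20,0],0]
    - [255,[25,-25,0],0]
    - [255,[25,-28,0],0]
    - [255,[20,-22,0],0]
    - [255,[0,0,25],0]
    - [255,[0,0,20],0]
    - [255,[0,0,0],0]
    - [255,[0,0,0],0]

```text
time: 22.9
tool_pos: [0.5194, -0.0698, 0.0836]
ee_rot: [-3.138, 0.003, 0.678]
wrist_force: [0.1, -0.2, -0.3]
width: 0.0165
finger_force: 29.8
```

Run:
```python
from h import *
o=robot.get_obs(); print(o["tool_pos"],o["ee_rot"],o["width"],o["finger_force"])
c=robot.get_calibration("wrist"); im=robot.snapshot("wrist"); cv2.imwrite("pics/w12.png",im); np.save("c12.npy",c,allow_pickle=True)
g=cv2.cvtColor(im,cv2.COLOR_BGR2HSV)
def runs(m,r,a=150,b=420,k=2):
    q=np.where(m[r,a:b]>0)[0]+a
    return [(int(s[0]),int(s[-1])) for s in np.split(q,np.where(np.diff(q)>2)[0]+1) if len(s)>=k]
om=cv2.inRange(g,(6,120,50),(22,255,255)); ym=cv2.inRange(g,(20,90,60),(34,255,255)); wm=cv2.inRange(g,(0,0,150),(180,50,255))
for r in range(10,250,8): print(r,"O",runs(om,r),"Y",runs(ym,r),"W",runs(wm,r))
k,l,st,ce=cv2.connectedComponentsWithStats(ym); print([(st[i].tolist(),ce[i]) for i in range(1,k) if st[i,4]>40])
```

```text
[ 0.5193713  -0.06984923  0.08361399] [-3.13794335e+00  2.69475577e-03  6.77874013e-01] 0.01652972913810374 29.807949741370976
10 O [(260, 266)] Y [(260, 266)] W [(328, 332), (341, 343)]
18 O [(262, 268)] Y [(262, 268)] W [(331, 334), (351, 359), (365, 370), (390, 391)]
26 O [(264, 268)] Y [(265, 268)] W [(369, 372), (379, 382)]
34 O [(265, 269)] Y [(265, 269)] W [(329, 331), (336, 337), (357, 369), (392, 395), (398, 401), (404, 407)]
42 O [(267, 270)] Y [(269, 270)] W [(241, 246), (378, 381)]
50 O [(269, 270)] Y [] W [(224, 227), (233, 234), (243, 244), (347, 352), (358, 368), (375, 378), (390, 394), (403, 419)]
58 O [(270, 271)] Y [] W [(235, 238), (241, 248), (328, 329), (344, 365), (369, 370), (394, 399), (415, 417)]
66 O [] Y [] W [(256, 263), (332, 334), (350, 353), (356, 380), (389, 398), (414, 416)]
74 O [] Y [] W [(245, 249), (333, 336), (342, 351), (356, 357), (363, 377), (380, 393), (402, 405), (414, 415)]
82 O [] Y [] W [(246, 252), (256, 283), (289, 291), (303, 304), (338, 339), (352, 354), (357, 364), (369, 374), (383, 391), (395, 399), (417, 419)]
90 O [] Y [] W [(261,
[... 1813 characters left out ...]
192, 194), (199, 213), (219, 220), (229, 239), (243, 246)]
226 O [(264, 272), (291, 298), (361, 371), (377, 382)] Y [] W [(150, 155), (160, 167), (177, 178), (200, 213), (234, 241), (248, 250), (259, 260)]
234 O [(265, 273), (291, 297), (365, 369), (379, 385)] Y [] W [(150, 152), (159, 170), (177, 178), (182, 200), (211, 219), (228, 231), (235, 255)]
242 O [(267, 274), (291, 297), (370, 373), (383, 386)] Y [] W [(150, 152), (155, 159), (165, 169), (192, 195), (199, 209), (222, 228), (237, 248), (253, 259)]
[([258, 0, 14, 53, 234], array([265.2008547 ,  21.20940171])), ([524, 0, 36, 39, 728], array([547.29120879,  12.75549451])), ([468, 41, 87, 70, 2026], array([510.04540967,  77.35291214]))]
```

```bash
cat > w2.py <<'E'
from h import *
from scipy.spatial.transform import Rotation as Ro
c=np.load("c12.npy",allow_pickle=True).item()
def TT(p,e): T=np.eye(4);T[:3,:3]=Ro.from_euler("xyz",e).as_matrix();T[:3,3]=p;return T
rel=np.linalg.inv(TT([0.5193713,-0.06984923,0.08361399],[-3.13794335,2.69475577e-03,0.677874013]))@np.array(c["T"])
c2=dict(c); c2["T"]=TT([.5623,-.0113,.2403],[-3.141,.001,.731])@rel
E
python3 - <<'E'
from w2 import *
print("bottom",onz(c,271,60,.012),"rel",np.round(rel[:3,3],4))
for (x,y) in[(.616,.019),(.618,.018),(.614,.02)]: print((x,y),[np.round(proj(c,(x,y,z))).tolist() for z in(.012,.05,.086,.12)])
im=cv2.imread("pics/w2.png")
for r in range(6,165,12): print(r,[tuple(int(t) for t in im[r,k]) for k in range(286,308,2)])
E
```

```text
bottom [0.62026403 0.02374901 0.012     ] rel [ 0.0839  0.0005 -0.1945]
(0.616, 0.019) [[272.0, 68.0], [270.0, 58.0], [267.0, 44.0], [264.0, 25.0]]
(0.618, 0.018) [[275.0, 67.0], [273.0, 57.0], [271.0, 43.0], [268.0, 23.0]]
(0.614, 0.02) [[270.0, 70.0], [267.0, 59.0], [264.0, 46.0], [259.0, 27.0]]
6 [(101, 101, 110), (109, 110, 119), (107, 108, 118), (110, 112, 122), (101, 105, 111), (112, 116, 117), (125, 96, 86), (189, 186, 189), (167, 164, 167), (72, 73, 79), (80, 80, 86)]
18 [(53, 81, 120), (50, 80, 121), (55, 84, 127), (52, 84, 129), (61, 69, 85), (102, 96, 93), (131, 120, 116), (196, 192, 194), (114, 119, 132), (34, 58, 89), (38, 60, 92)]
30 [(50, 78, 118), (53, 82, 122), (54, 84, 127), (52, 85, 130), (69, 77, 87), (84, 64, 55), (161, 157, 158), (193, 190, 192), (92, 97, 113), (37, 61, 91), (41, 64, 93)]
42 [(52, 80, 120), (53, 81, 122), (53, 84, 128), (52, 81, 123), (101, 105, 106), (93, 75, 69), (185, 180, 182), (186, 183, 185), (53, 69, 96), (42, 64, 94), (42, 63, 94)]
54 [(52, 81, 121), (54, 83, 124), (53, 84, 129), (52, 76, 113), (113, 115, 114), (115, 95, 87), (191, 188, 
[... 948 characters left out ...]
 132), (107, 110, 117), (72, 78, 81), (131, 134, 136), (199, 197, 199), (126, 128, 130), (67, 68, 73), (82, 84, 90), (87, 88, 95), (85, 88, 94)]
138 [(119, 123, 130), (120, 123, 130), (63, 83, 99), (27, 76, 98), (138, 174, 183), (178, 195, 199), (85, 122, 130), (76, 76, 81), (85, 86, 93), (83, 83, 91), (85, 86, 93)]
150 [(130, 133, 143), (141, 143, 154), (135, 138, 150), (57, 103, 116), (178, 191, 193), (190, 192, 194), (124, 146, 155), (137, 139, 149), (140, 143, 154), (127, 130, 139), (120, 123, 132)]
162 [(117, 119, 128), (120, 121, 131), (118, 121, 130), (116, 117, 126), (127, 130, 139), (135, 138, 149), (132, 134, 144), (135, 138, 147), (137, 140, 150), (140, 143, 153), (143, 144, 156)]
```

Run:
```python
from w2 import *
a,b=onz(c2,301.3,6,.16),onz(c2,296,126,.16); d=a-b; yaw=np.arctan2(d[1],d[0]); print(a,b,"card yaw",np.degrees(yaw))
# clip in tool frame from w12: tips outer centre, pivot centre, top plane z
zt=.08361+.0083+.026; e=onz(c,277.7,124,zt); p=onz(c,279.5,186,zt); h=onz(c,282,242,zt)
v=e-h; cy=np.arctan2(v[1],v[0]); print("clip yaw",np.degrees(cy),"tip",e,"handle",h,np.linalg.norm(v))
u=d/np.linalg.norm(d); n=np.array([-u[1],u[0],0])
t0=np.array([0.5193713,-0.06984923]); 
# pose wanted: rotate clip by (yaw-cy) about TCP, put tip centre on card line, 17mm beyond the edge
rot=yaw-cy; R=np.array([[np.cos(rot),-np.sin(rot)],[np.sin(rot),np.cos(rot)]]); tipoff=R@(e[:2]-t0)
for E in[(.618,.0215)]:
    E=np.array(E); foot=b[:2]+u[:2]*((E-b[:2])@u[:2]); print("edge on line",foot,"lateral diff",(E-foot)@n[:2])
    for ins in(-.02,.018): 
        T=foot+ins*u[:2]-tipoff; D=np.append(T-t0,.0647-.0836); print(ins,"twist",-np.degrees(rot),"TCP",T,totool(D,.678+rot))
```

```text
[0.70642218 0.09730547 0.16      ] [0.63378073 0.03634063 0.16      ] card yaw 40.005286812376944
clip yaw 40.822040182199466 tip [ 0.58479571 -0.01451152  0.11791   ] handle [ 0.53460711 -0.05786685  0.11791   ] 0.0663217912975019
edge on line [0.61721383 0.02243675] lateral diff -0.0012229303696343536
-0.02 twist 0.816753369822524 TCP [ 0.53568755 -0.04481991] [28.3 -9.7 18.9]
0.018 twist 0.816753369822524 TCP [ 0.56479499 -0.0203913 ] [ 66.2 -11.   18.9]
```

>>> carry_out:
  increments:
    - [255,[0,-5,10],0.5]
    - [255,[5,-5,9],0]
    - [255,[12,0,0],0]
    - [255,[11,0,0],0]
    - [255,[0,0,0],0]
    - [255,[0,0,0],0]

```text
time: 23.55
tool_pos: [0.5372, -0.0447, 0.067]
ee_rot: [3.141, -0.0, 0.67]
wrist_force: [-0.4, 0.1, -0.5]
width: 0.0161
finger_force: 29.8
```

Run:
```python
from h import *
o=robot.get_obs(); print(o["tool_pos"],o["ee_rot"])
c=robot.get_calibration("wrist"); im=robot.snapshot("wrist"); cv2.imwrite("pics/w13.png",im); np.save("c13.npy",c,allow_pickle=True)
g=cv2.cvtColor(im,cv2.COLOR_BGR2HSV)
for r in range(4,140,6): print(r,[tuple(int(t) for t in g[r,k]) for k in range(258,294,3)])
for z in(.012,.05,.086,.12,.16): print(z,proj(c,(.6172,.0224,z)))
```

```text
[ 0.53719685 -0.04465194  0.06702782] [ 3.14108679e+00 -2.61795720e-04  6.70161308e-01]
4 [(12, 145, 121), (12, 145, 121), (26, 157, 166), (150, 1, 191), (140, 4, 193), (126, 7, 195), (29, 116, 185), (12, 143, 73), (13, 143, 91), (12, 144, 90), (12, 142, 95), (12, 144, 94)]
10 [(12, 148, 122), (12, 147, 120), (27, 164, 160), (0, 0, 191), (130, 4, 194), (132, 7, 194), (28, 94, 190), (14, 146, 77), (13, 145, 88), (13, 146, 89), (12, 145, 93), (13, 142, 95)]
16 [(12, 144, 124), (12, 145, 123), (24, 163, 153), (20, 8, 193), (130, 4, 194), (135, 5, 195), (29, 66, 192), (19, 152, 77), (13, 147, 90), (13, 144, 92), (13, 144, 94), (13, 148, 95)]
22 [(12, 143, 125), (12, 142, 122), (22, 163, 144), (28, 24, 194), (143, 5, 195), (135, 5, 195), (28, 63, 197), (21, 148, 79), (12, 150, 90), (13, 146, 91), (12, 140, 93), (12, 146, 98)]
28 [(13, 149, 125), (13, 148, 122), (18, 151, 132), (28, 39, 194), (135, 5, 195), (135, 5, 195), (28, 57, 198), (22, 161, 84), (12, 141, 92), (12, 147, 92), (13, 141, 94), (13, 149, 96)]
34 [(12, 149, 127), (12, 148, 124), (16, 153, 125), (28, 39, 195), (150, 4, 195)
[... 2511 characters left out ...]
2, 142), (4, 23, 157)]
124 [(5, 24, 138), (5, 21, 133), (3, 20, 129), (5, 24, 130), (6, 19, 134), (5, 21, 149), (5, 23, 136), (5, 23, 134), (8, 23, 136), (5, 21, 133), (5, 22, 150), (5, 20, 154)]
130 [(5, 23, 133), (3, 20, 128), (5, 21, 132), (7, 24, 138), (5, 21, 134), (9, 25, 133), (5, 21, 132), (3, 20, 125), (5, 22, 71), (4, 23, 79), (8, 22, 93), (8, 21, 97)]
136 [(8, 23, 136), (5, 21, 135), (5, 25, 134), (3, 21, 135), (5, 21, 135), (5, 21, 133), (5, 23, 133), (3, 22, 106), (0, 17, 75), (5, 21, 73), (4, 24, 74), (5, 20, 75)]
0.012 [278.64259684 100.82167001]
0.05 [277.88459278  95.90591093]
0.086 [276.85408351  89.22551505]
0.12 [275.38045717  79.67779254]
0.16 [272.31385817  59.82906861]
```

The wrist view shows the card's top edge at columns 266–277 down to row 73, and the jaws' centre column is about 278. That is about 1 mm off laterally, so I'll advance 32 mm slowly.

>>> carry_out:
  increments:
    - [255,[4,-1.2,1],0]
    - [255,[6,-0.2,1],0]
    - [255,[6,-0.2,0],0]
    - [255,[6,-0.2,0],0]
    - [255,[6,-0.2,0],0]
    - [255,[4,0,0],0]
    - [255,[0,0,0],0]
    - [255,[0,0,0],0]

```text
time: 24.4
tool_pos: [0.5603, -0.0235, 0.0646]
ee_rot: [-3.141, 0.0, 0.669]
wrist_force: [-0.5, 0.6, -0.8]
width: 0.0165
finger_force: 29.8
```

Run:
```python
from h import *
o=robot.get_obs(); print(o["tool_pos"],o["ee_rot"],o["wrist_force"],o["wrist_torque"],o["width"])
c=robot.get_calibration("wrist"); im=robot.snapshot("wrist"); cv2.imwrite("pics/w14.png",im)
g=cv2.cvtColor(im,cv2.COLOR_BGR2HSV); om=cv2.inRange(g,(6,120,50),(17,255,255)); wh=cv2.inRange(g,(0,0,170),(180,60,255))
for r in range(70,180,5):
    f=lambda m:[(int(s[0])+225,int(s[-1])+225) for q in [np.where(m[r,225:335])[0]] for s in np.split(q,np.where(np.diff(q)>2)[0]+1) if len(s)>2]
    print(r,"O",f(om),"W",f(wh),[int(t) for t in g[r,262:292:3,2]])
for z in(.012,.086,.16): print(z,proj(c,(.616,.021,z)))
for v in("top","side"): cv2.imwrite(f"pics/{v}14.png",robot.snapshot(v))
```

```text
[ 0.56034451 -0.02350585  0.06462125] [-3.14145387e+00  2.58357259e-04  6.69404397e-01] [-0.53557244  0.60253705 -0.75023031] [-0.06186527  0.15517193  0.03567758] 0.01651942680214738
70 O [(239, 270), (283, 319)] W [(272, 280)] [127, 126, 127, 159, 202, 201, 196, 80, 95, 97]
75 O [(239, 270), (283, 319)] W [(272, 280)] [130, 129, 130, 151, 203, 202, 198, 81, 95, 96]
80 O [(239, 270), (283, 319)] W [(272, 280)] [132, 129, 130, 142, 204, 200, 198, 78, 94, 98]
85 O [(241, 262)] W [(272, 281)] [51, 47, 46, 91, 204, 203, 202, 57, 45, 47]
90 O [] W [(273, 281)] [71, 73, 78, 95, 204, 202, 207, 86, 100, 99]
95 O [] W [(273, 281)] [138, 135, 138, 138, 202, 202, 206, 95, 79, 100]
100 O [] W [(273, 281)] [133, 134, 132, 135, 203, 203, 205, 112, 80, 78]
105 O [] W [(273, 281)] [132, 135, 136, 169, 205, 203, 206, 197, 74, 79]
110 O [] W [(273, 282)] [140, 136, 134, 161, 203, 204, 206, 197, 75, 75]
115 O [] W [(274, 282)] [135, 141, 135, 155, 204, 204, 206, 198, 76, 79]
120 O [] W [(274, 282)] [137, 135, 132, 146, 203, 204, 204, 200, 75, 82]
125 O [(234, 240), (314, 322)] W [(274, 282)] [130, 133
[... 391 characters left out ...]
, 202, 203, 206, 205, 100, 92]
150 O [(238, 249), (308, 318)] W [(275, 283)] [136, 134, 135, 129, 198, 204, 205, 205, 119, 95]
155 O [(240, 251), (306, 316)] W [(275, 283)] [139, 137, 140, 140, 192, 204, 204, 206, 120, 103]
160 O [(242, 253), (305, 315)] W [(276, 283)] [136, 133, 131, 135, 190, 204, 202, 204, 132, 96]
165 O [(244, 255), (303, 313)] W [(276, 283)] [133, 131, 135, 137, 185, 204, 203, 204, 142, 97]
170 O [(246, 257), (301, 312)] W [(276, 283)] [139, 133, 135, 140, 177, 206, 205, 205, 171, 110]
175 O [(248, 260), (299, 310)] W [] [131, 136, 136, 136, 135, 134, 138, 152, 152, 149]
0.012 [281.79175414 143.34956305]
0.086 [281.30479049 150.05223287]
0.16 [280.11670992 166.41672302]
```

The card edge (top corner at (279,172)) lies about 18 mm inside the jaws, with inner faces at 251 and 306 and the card near 281. That leaves about 12 mm free each side, with no contact force. One last check of the bottle, then I'll hand in.

Run:
```python
from h import *
for n in("top14","side14"):
    h=cv2.cvtColor(cv2.imread(f"pics/{n}.png"),cv2.COLOR_BGR2HSV); k,l,st,ce=cv2.connectedComponentsWithStats(cv2.inRange(h,(112,180,40),(128,255,255)))
    print(n,[(np.round(ce[i]).tolist(),int(st[i,4])) for i in range(1,k) if st[i,4]>25])
for v in("top","side"):print(v,proj(robot.get_calibration(v),(.496,.306,.199)))
print(robot.get_obs()["finger_force"],robot.close_job())
```

```text
top14 [([395.0, 214.0], 94), ([164.0, 226.0], 92)]
side14 [([359.0, 295.0], 201)]
top [162.82921559 224.65653002]
side [194.32405861 156.42928613]
the job is handed in; nothing more can be done
29.808633606880903 None
```

The water bottle stands upright on the free half of the green tray, and the orange bag clip is held squeezed wide open around the yellow-banded edge, about half-way up the card. By the last pictures each jaw is clear of the card by roughly 12 mm. I handed the job in at about 24.5 s with the grip at 30 N; no verdict came back, and I had to nudge the clip's rear sideways with a finger before gripping it, to keep the gripper clear of the second bottle.

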